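# Switch on the plate sealer at its guarded toggle

### The arm

A 7-joint arm with a two-finger parallel gripper is mounted at the origin on the work surface. World frame = base frame: x ahead of the robot, y to its left, z up, the work surface at z = 0. Lengths are in m, angles in rad, forces in N, time in s.
With the tool pointing down it reaches from about 0.35 to 0.9 m from the base axis. Payload 8.1 kg.
Tool frame: the origin (TCP) lies at the very end of the fingers, on their centre line; the grasp point (between the pads) lies 19 mm behind it; z points along the fingers, y is the line along which they close (so a half turn about z gives the same grasp; the last joint's range is limited). The gripper opens to 92 mm and grips with 3 to 60 N. Pads are 19 mm wide; open, the fingers measure 130 mm over their backs; the gripper's body (75 mm by 190 mm) begins 47 mm behind the grasp point.
Start: joints at [1.155, 0.434, 0.025, 1.573, -0.012, 1.134, -0.075], TCP at [0.192, -0.595, 0.227] pointing down, gripper open.
Joint ranges: [-2.62, 2.62], [-0.44, 2.09], [-1.27, 1.32], [0.08, 2.57], [-1.32, 4.46], [0.12, 2], [-2.74, 2.74]. Speed limits (rad/s): [2.22, 2.22, 3.01, 3.01, 3.14, 3.14, 3.14].

### API

Orientations are given as a rotation vector (axis times angle).
In Python, from cell import arm gives the robot as it stands.
- The arm moves only by the tool drive_tool, never from a script. Its argument "targets" is a list of rows, each a list of 7 numbers: the turn, a rotation vector about the world's x, y, z in units of 5 degrees (1.0 is 5 degrees), then the shift along the world's x, y, z in units of 40 mm (1.0 is 40 mm), then the opening, from 0 (shut) to 1 (fully open). In form: [[wx, wy, wz, dx, dy, dz, fingers], ...]. A call has 1 to 5 rows; each row is the pose to reach, as a shift and turn from the pose commanded when the call began; what a row does not reach only later rows make up. A row lasts 1/10 s, in which the tool goes at most 50 mm and 8.59 degrees, less where a joint would pass 70% of its speed; a pose out of reach is approached as far as the arm can. A call with a gripper value outside its range is refused whole. The fingers move at their own pace and stop on an object; "force" is the grip in N (left out, the last holds). Time passes only in rows, so rows that repeat a pose let the fingers close. It gives the time, the measured TCP pose, the force, the opening and the grip force at its end, in the units of the state.
- arm.observe(): the state, without advancing time (a new reading comes with each control period).
- arm.get_image(name): name is "side" or "top"; returns a dict with "pixels" (420x560x3 uint8, red, green, blue), "intrinsics" (3x3 intrinsics, pixels), "rvec" (rotation vector, rad) and "tvec" (3), from world to camera coordinates, as OpenCV has them. Camera axes: x right, y down, z forward; pixel columns grow to the right and rows downward; lengths in m; the calibration is good to about 2 mm. A picture is of the moment at which its call begins. There is no depth.
- arm.sign_off(): hands the job in; it is judged then, once.
The state is a dict: "clock": time; "joints": joint angles; "dq": joint speeds; "joint_efforts": joint torques, N m; "position": TCP position; "ee_rot": TCP orientation; "force": force on the tool from outside, world axes, zero at the start; "ft_torque": the same for the moment, N m; "width": opening from 0.0 (shut) to 1.0 (fully open); "gripper_force": force on a finger pad.
Only numpy, scipy, OpenCV 4.12 (cv2) and the standard library are available. Lean on these libraries where they do the work, as an engineer would, in place of code of your own. Each camera call takes 0.05 s, during which the arm holds its last target. There are 200 camera calls.

### The job

Switch on the plate sealer at the switch box with the red guard: with a fingertip, lift the red guard by its front lip and fold it right back so that it stays open, push the toggle beneath it all the way over to the far side (away from the robot), then tip the guard forward again so that it drops shut over the toggle. Only touch and push, gently: grip nothing, do not force the guard or the toggle, and leave the yellow-guarded switch, the pipette, the tip rack and the bottle as they are.

Things in the scene. Friction and masses are not known exactly. Their poses are not given: they have to be found in the camera images.
- red_box: The red-guarded switch box, fixed to the bench, a white block 150 x 90 x 55 mm high (x, y, z). Origin: centre of its underside; z up, its +x points away from the robot (turned by up to 0.3 rad either way). The guard on its top, hinged at the back and open to the front, covers a toggle. Lift its lip from below, best with a tilted finger; pushing level against its edge wedges it.
- red_guard (a joint): Hinge of the red guard, rad: 0 shut, grows as its lip rises and goes back, 1.6 folded back on its stop. About 50 g, swings freely: let go below about 0.7 it drops shut, beyond about 0.95 it falls back and stays. At 1.6 its plate stands upright, outer face to the box's +x, 50 mm behind the hinge, top 149 mm above the bench. To shut it push that face to the box's -x until it drops by itself.
- red_hinge (a point): Middle of the red guard's hinge axis (along the box's y), 60 mm above the bench, 30 mm behind the box's centre (box x = +30 mm, y = 0).
- red_lip (a point): Middle of the lower front edge of the red guard's lip, moving with it. Shut, 90 mm in front of and 45 mm above the hinge. The guard is a plate 96 x 44 x 4 mm on two side cheeks; its last 26 mm, in front of the cheeks, is the free lip to lift from below. 50 mm clear below it to the box's top, which reaches 15 mm farther to the front.
- red_toggle (a joint): Red box's toggle, rad: 0 off, leaning 0.4 rad to the robot's side (box -x); 0.8 on, leaning 0.4 rad to the far side. It takes about 1 N at its tip (push there, more lower down), has a rigid stop at either end and stays where it is left: push it all the way over.
- red_tip (a point): Tip of the red box's steel bat toggle, 37 mm from its pivot (box x = -20 mm, y = 0, 57 mm above the bench); bat 7 to 10 mm thick, tip 91 mm above the bench when off or on. Reached only with the guard folded back.
- yellow_box: The yellow-guarded switch box, fixed to the bench, a white block 150 x 90 x 55 mm high (x, y, z). Origin: centre of its underside; z up, its +x points away from the robot (turned by up to 0.3 rad either way). The same build as the red one; to be left alone.
- yellow_guard (a joint): Hinge of the yellow guard, 0 shut, 1.6 open; it must stay shut.
- yellow_toggle (a joint): Toggle under the yellow guard, 0 off, 0.8 on; it must stay off.
- tip_rack: Loose pipette tip rack, grey and yellow, 122 x 84 x 74 mm high, origin at the centre of its underside. Leave alone.
- bottle: Loose small bottle with blue cap, 36 mm across, 80 mm high, origin at the centre of its underside. Leave alone.
- pipette: Loose black pipette lying on the bench along its x axis, 260 mm long (from x = -133 to +125 mm), 22 mm high, origin on its underside. Leave alone.
Things that resemble listed ones, but are neither listed nor needed, are in the scene too. Leave any green look-alike of the red_box alone.

How it is judged:
By the outcome, as a careful person would: the job done as asked, in the order asked, and still so for the second after the job is handed in, with the robot touching nothing.
It also fails if it takes over 58 s, if anything falls off the work surface, if the arm or the gripper's body presses on something with over 40 N, if the wrist force passes 120 N, or if a joint passes its speed limit or range.

## Working session

There is one attempt and no reset: what is moved stays moved. The work goes in short steps, Python scripts to look and compute and a tool call to move; the robot and the scene stay as the last step left them, time stands still between calls to the robot, and variables do not carry over. Pictures are saved under pics/ and viewed, at most 10 in all, crops included, and the job is handed in when it is done.

Besides the shell and the picture viewer there is one more tool, called after "Call:" by a JSON object that holds its "op" and its "data". drive_tool: Moves the arm, as the interface text tells. Its arguments: {"type":"object","properties":{"targets":{"type":"array"},"force":{"type":"number"}},"required":["targets"]}

```bash
ls; mkdir -p pics
python3 - <<'E'
from cell import arm
import cv2,numpy as np,pickle
d={}
for n in("side","top"):
    im=arm.get_image(n);d[n]=im
    cv2.imwrite(f"pics/{n}0.png",im["pixels"][:,:,::-1]);print(n,im["intrinsics"],im["rvec"],im["tvec"])
pickle.dump(d,open("im0.pkl","wb"))
print(arm.observe())
E
```

```text
pics
side [[516.31269645   0.         277.48116567]
 [  0.         516.31269645 202.35364966]
 [  0.           0.           1.        ]] [ 0.19376483 -2.71711706  1.43113728] [0.54460009 0.1133144  1.36130626]
top [[397.33127502   0.         282.30591476]
 [  0.         397.33127502 213.08955884]
 [  0.           0.           1.        ]] [ 2.18588389 -2.12356829  0.12416371] [-0.030742    0.54174884  0.99840022]
{'clock': 0.1, 'joints': array([ 1.15543209,  0.43515106,  0.02502313,  1.57398171, -0.01158779,
        1.13398667, -0.07512459]), 'dq': array([-0.00151047, -0.00085078, -0.00170405, -0.00234725,  0.00048029,
       -0.0002241 , -0.00168299]), 'joint_efforts': array([ 4.41107477e-03, -6.69120669e+01,  9.88976620e-01, -3.15140712e+01,
       -6.04483089e-02,  3.75264406e-02,  5.99539226e-05]), 'position': array([ 0.19209038, -0.59428667,  0.22603486]), 'ee_rot': array([-3.10197362e+00, -4.88874435e-01,  5.80815126e-04]), 'force': array([-0.26270157, -0.3341357 ,  0.26636318]), 'ft_torque': array([ 0.00455322,  0.00948853, -0.00421204]), 'gripper_force': 0.0, 'width': 1.0029176251005707}
```

View pics/side0.png

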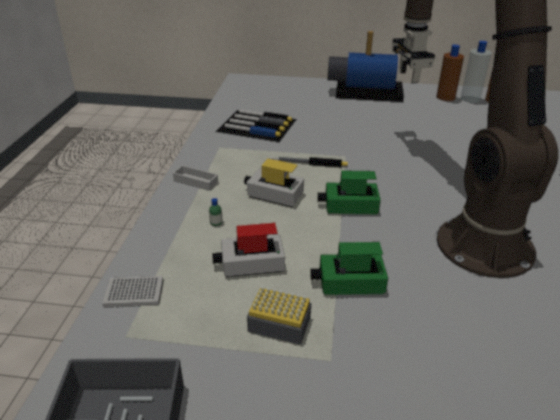

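View pics/top0.png

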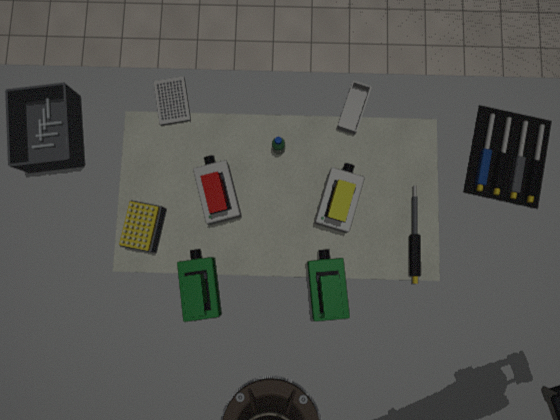

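The red-guarded white box is at side (252,250) and top (216,192). The other candidates are the yellow-guarded white box at top (340,198) and two green look-alikes at top (198,288) and (328,288). Only the first is a white block with a red guard, so I'll confirm it with one enlarged crop and measure it.

```bash
cat > h.py <<'E'
import cv2,numpy as np
from scipy.spatial.transform import Rotation as R
def cam(im):
    Rm=R.from_rotvec(im["rvec"]).as_matrix(); return im["intrinsics"],Rm,np.array(im["tvec"])
def onplane(im,uv,z):
    K,Rm,t=cam(im);uv=np.atleast_2d(uv).astype(float)
    d=(np.linalg.inv(K)@np.c_[uv,np.ones(len(uv))].T).T@Rm; c=-Rm.T@t
    return c+d*((z-c[2])/d[:,2])[:,None]
def proj(im,P):
    K,Rm,t=cam(im);q=(np.atleast_2d(P)@Rm.T+t)@K.T;return q[:,:2]/q[:,2:]
def redmask(im):
    p=im["pixels"].astype(int);return ((p[...,0]>90)&(p[...,1]<50)&(p[...,2]<60)).astype(np.uint8)
def big(m):
    return max(cv2.findContours(m,0,1)[0],key=cv2.contourArea)
def boxpts(c,yaw,P):
    P=np.atleast_2d(P);r=R.from_euler('z',yaw).as_matrix();return P@r.T+np.array([c[0],c[1],0])
E
python3 - <<'E'
import pickle;from h import *
d=pickle.load(open("im0.pkl","rb"));t=d["top"];s=d["side"]
print("campos",-cam(t)[1].T@cam(t)[2],-cam(s)[1].T@cam(s)[2])
c=big(redmask(t));r=cv2.minAreaRect(c);b=cv2.boxPoints(r)
print(r,b);print(onplane(t,b,.109))
p=t["pixels"].astype(int)
m=((p.min(2)>115)&(p.max(2)-p.min(2)<22)).astype(np.uint8);m[:150]=0;m[235:]=0;m[:,:180]=0;m[:,250:]=0
cw=big(m);rw=cv2.minAreaRect(cv2.convexHull(np.vstack([cw])));bw=cv2.boxPoints(rw);print(rw);print(onplane(t,bw,.055))
A=t["pixels"][145:235,180:260];B=s["pixels"][215:285,205:295]
A=cv2.resize(A,(530,596),interpolation=2);cv2.imwrite("pics/c1.png",np.hstack([A,np.pad(cv2.resize(B,(270,210),interpolation=2),((0,386),(0,0),(0,0)))])[:,:,::-1])
for n,P in{"bottle":(278,145),}.items():print(n,onplane(t,P,.08))
print(p[205:225:4,180:250:6].tolist()[2])
E
```

```text
campos [ 0.41672851 -0.0242649   1.05687674] [0.39119496 1.12484011 0.86271976]
((213.23532104492188, 191.94119262695312), (37.83555603027344, 17.46256446838379), 75.96376037597656) [[200.17651 175.7059 ]
 [217.11768 171.47061]
 [226.29413 208.17648]
 [209.35297 212.41177]]
[[0.61903618 0.18680127 0.109     ]
 [0.63070581 0.14605467 0.109     ]
 [0.54115704 0.11948796 0.109     ]
 [0.52971836 0.1597947  0.109     ]]
((229.0, 196.0), (0.0, 0.0), 0.0)
[[0.57981856 0.12221781 0.055     ]
 [0.57981856 0.12221781 0.055     ]
 [0.57981856 0.12221781 0.055     ]
 [0.57981856 0.12221781 0.055     ]]
bottle [[7.09875478e-01 4.83192718e-04 8.00000000e-02]]
[[107, 109, 101], [107, 107, 98], [111, 111, 104], [105, 105, 98], [96, 96, 96], [49, 29, 30], [51, 57, 53], [66, 68, 67], [113, 112, 111], [116, 115, 112], [53, 50, 48], [110, 111, 103]]
```

View pics/c1.png

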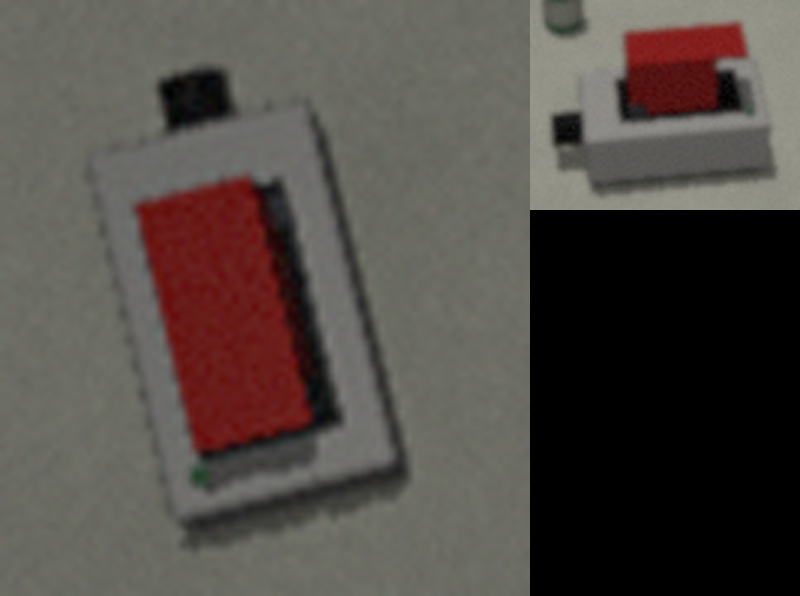

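The crop shows the white box with the red guard, lip toward the robot, at top (213,192). Its box-top corners in the crop are about (95,155), (310,100), (400,460) and (185,515). Next I'll work out the pose and the waypoints.

Run:
```python
import pickle;from h import *
d=pickle.load(open("im0.pkl","rb"));t=d["top"];s=d["side"]
q=np.array([[95,155],[310,100],[400,460],[185,515]])/6.62+[180-.5,145-.5]
B=onplane(t,q,.055);print(B[:,:2],B.mean(0));f=(B[0]+B[1]-B[2]-B[3])/2;print("yaw box",np.arctan2(f[1],f[0]),np.linalg.norm(f))
c=big(redmask(t));P=onplane(t,cv2.boxPoints(cv2.minAreaRect(c)),.109);pc=P.mean(0);f=(P[0]+P[1]-P[2]-P[3])/2
yaw=np.arctan2(f[1],f[0]);print("yaw plate",yaw,"centre from plate",pc[:2]+.012*np.array([np.cos(yaw),np.sin(yaw)]))
cen=pc[:2]+.012*np.array([np.cos(yaw),np.sin(yaw)])
# side check: predicted plate corners versus the red mask's hull
print(proj(s,boxpts(cen,yaw,[[-.06,.022,.109],[-.06,-.022,.109],[.036,.022,.109],[.036,-.022,.109]])))
m=redmask(s);c=big(m)
print(cv2.approxPolyDP(cv2.convexHull(c),2,True)[:,0])
```

```text
[[0.65056958 0.21627407]
 [0.67484119 0.13347693]
 [0.534349   0.09233719]
 [0.51078797 0.17381534]] [0.59263694 0.15397588 0.055     ]
yaw box 0.2898728192899193 0.14623791215432316
yaw plate 0.2910120998441838 centre from plate [0.5916498  0.15647771]
[[277.30189634 231.91061603]
 [274.63392281 221.02688496]
 [237.0525039  235.57492882]
 [235.51092245 224.48327636]]
[[275 228]
 [273 233]
 [238 237]
 [238 227]
 [273 224]]
```

Call:
{"op": "drive_tool", "data": {"targets": [[0,0,0,0,0,1.2,0],[0,0,0,0.8,0,2.4,0],[0,0,0,2,0,3,0],[0,0,0,3,0.5,3,0],[0,0,0,4,1,3,0]]}}

```text
clock: 0.6
position: [0.3541, -0.5547, 0.3477]
ee_rot: [3.102, 0.487, 0.002]
force: [-0.6, -1.4, -0.0]
width: 0.612
gripper_force: 0.0
```

Call:
{"op": "drive_tool", "data": {"targets": [[0,0,0,0,1.1,0,0],[0,0,0,0.2,2.2,0,0],[0,0,0,0.4,3.3,0,0],[0,0,0,0.6,4.4,0,0],[0,0,0,0.8,5.5,0,0]]}}

```text
clock: 1.1
position: [0.3842, -0.3327, 0.3464]
ee_rot: [-3.103, -0.489, 0.001]
force: [1.8, -0.3, 0.6]
width: 0.181
gripper_force: 0.0
```

Call:
{"op": "drive_tool", "data": {"targets": [[0,0,0,0,1.1,0,0],[0,0,0,0.2,2.2,0,0],[0,0,0,0.4,3.3,0,0],[0,0,0,0.6,4.4,0,0],[0,0,0,0.8,5.5,0,0]]}}

```text
clock: 1.6
position: [0.416, -0.1129, 0.3466]
ee_rot: [3.103, 0.489, -0.0]
force: [0.1, 0.5, -0.7]
width: 0.002
gripper_force: 0.0
```

Call:
{"op": "drive_tool", "data": {"targets": [[0,0,0,0,1.1,0,0],[0,0,0,0.2,2.2,0,0],[0,0,0,0.4,3.3,0,0],[0,0,0,0.6,4.4,0,0],[0,0,0,0.8,4.8,0,0]]}}

```text
clock: 2.1
position: [0.4476, 0.0821, 0.3468]
ee_rot: [-3.1, -0.498, -0.0]
force: [1.3, -1.0, 1.1]
width: 0.005
gripper_force: 0.0
```

Call:
{"op": "drive_tool", "data": {"targets": [[0.4,-1.4,0,0,0,0,0],[0.8,-2.8,0,0,0,0,0],[1.2,-4.2,0,0,0,0,0],[1.6,-5.6,0,0,0,0,0],[2,-6.5,0,0,0,0,0]]}}

```text
clock: 2.6
position: [0.4471, 0.0765, 0.3465]
ee_rot: [-2.891, -0.454, -0.894]
force: [-0.1, 1.1, 0.2]
width: 0.005
gripper_force: 0.0
```

Call:
{"op": "drive_tool", "data": {"targets": [[0.3,-0.9,0,0.2,0.5,-0.8,0],[0.6,-1.9,0,0.4,1,-1.8,0],[0.6,-1.9,0,0.5,1.05,-2.8,0],[0.6,-1.9,0,0.5,1.05,-3.8,0],[0.6,-1.9,0,0.5,1.05,-4.6,0]]}}

```text
clock: 3.1
position: [0.4637, 0.126, 0.2564]
ee_rot: [-2.79, -0.457, -1.083]
force: [-0.2, 0.4, 0.5]
width: 0.006
gripper_force: 0.0
```

```bash
cat >> h.py <<'E'
C=np.array([.592,.155]);YAW=.29
def state(arm):
    o=arm.observe();p=o["position"];r=R.from_euler('z',-YAW).as_matrix();q=r@(p-np.r_[C,0])
    T=r@R.from_rotvec(o["ee_rot"]).as_matrix()
    print("clock %.2f"%o["clock"],"world",p.round(4),"box frame mm",(q*1e3).round(1),"tool z",T[:,2].round(2),"tool y",T[:,1].round(2),"F box",(r@o["force"]).round(1),"j",o["joints"].round(2))
def snap(arm,name):
    ims={n:arm.get_image(n) for n in("side","top")};s,t=ims["side"]["pixels"],ims["top"]["pixels"]
    a=cv2.resize(s[130:290,190:390],(500,400),interpolation=2);b=cv2.resize(t[140:260,170:260],(300,400),interpolation=2)
    cv2.imwrite(f"pics/{name}.png",np.hstack([a,b])[:,:,::-1]);return ims
E
python3 - <<'E'
from cell import arm;from h import *
snap(arm,"p1");state(arm)
E
```

```text
clock 3.20 world [0.4638 0.124  0.2559] box frame mm [-131.7    6.9  255.9] tool z [ 0.67  0.02 -0.74] tool y [ 0.03 -1.    0.  ] F box [-0.2 -0.4  0.9] j [ 0.68 -0.14 -0.93  2.42 -1.17  0.14 -0.43]
```

View pics/p1.png

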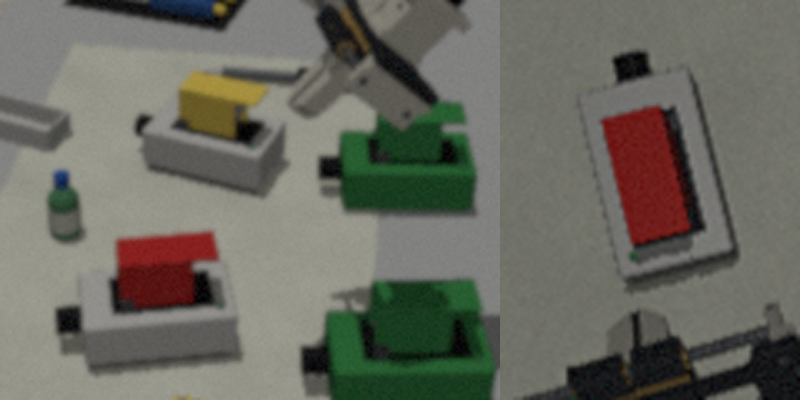

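The picture shows the closed fingers at (310,95) in the side view and (640,330) in the top view, square to the box and in front of the lip. The arm stopped short because joint 6 is near its limit, so I'll use less tilt.

Call:
{"op": "drive_tool", "data": {"targets": [[-0.4,1.4,0,0,0,0,0],[-0.8,2.8,0,0,0,0,0],[-1,3.2,0,0,0,0,0],[-1,3.2,0,0,0,0,0],[-1,3.2,0,0,0,0,0]]}}

```text
clock: 3.7
position: [0.4628, 0.1278, 0.2567]
ee_rot: [-2.943, -0.483, -0.682]
force: [-0.4, 0.7, -0.4]
width: 0.008
gripper_force: 0.0
```

Run:
```python
from cell import arm;from h import *
state(arm)
```

```text
clock 3.70 world [0.4628 0.1278 0.2567] box frame mm [-131.6   10.9  256.7] tool z [ 0.44  0.02 -0.9 ] tool y [ 0.04 -1.   -0.01] F box [-0.2  0.8 -0.4] j [ 0.93 -0.01 -1.24  2.17 -0.06  0.52 -1.51]
```

Call:
{"op": "drive_tool", "data": {"targets": [[0,0,0,0.1,-0.25,-0.6,0],[0,0,0,0.1,-0.25,-1.2,0],[0,0,0,0.1,-0.25,-1.8,0],[0,0,0,0.1,-0.25,-2.4,0],[0,0,0,0.1,-0.25,-3,0]]}}

```text
clock: 4.2
position: [0.467, 0.1192, 0.1379]
ee_rot: [-2.939, -0.485, -0.683]
force: [1.0, -0.7, 1.2]
width: 0.005
gripper_force: 0.0
```

Run:
```python
from cell import arm;from h import *
state(arm)
```

```text
clock 4.20 world [0.467  0.1192 0.1379] box frame mm [-130.     1.4  137.9] tool z [ 0.44  0.03 -0.9 ] tool y [ 0.04 -1.   -0.01] F box [ 0.8 -1.   1.2] j [ 0.3   0.21 -0.74  2.37  0.8   0.22 -2.39]
```

Call:
{"op": "drive_tool", "data": {"targets": [[0,0,0,0.4,0.1,0,0],[0,0,0,0.8,0.2,-0.2,0],[0,0,0,1.1,0.3,-0.6,0],[0,0,0,1.1,0.3,-1.1,0],[0,0,0,1.1,0.3,-1.4,0]]}}

```text
clock: 4.7
position: [0.5134, 0.1312, 0.0895]
ee_rot: [-2.943, -0.508, -0.668]
force: [-0.2, 0.1, -0.3]
width: 0.002
gripper_force: 0.0
```

Run:
```python
from cell import arm;from h import *
state(arm)
```

```text
clock 4.70 world [0.5134 0.1312 0.0895] box frame mm [-82.1  -0.3  89.5] tool z [ 0.43  0.03 -0.9 ] tool y [ 0.05 -1.   -0.01] F box [-0.1  0.2 -0.3] j [-0.08  0.33 -0.33  2.33  1.18  0.12 -2.74]
```

Call:
{"op": "drive_tool", "data": {"targets": [[0,0,0,-0.4,-0.1,0.4,0],[0,0,0,-0.8,-0.2,1.2,0],[0,0,0,-0.8,-0.2,2.2,0],[0,0,0,-0.8,-0.2,3.2,0],[-0.3,1.2,0,-0.8,-0.2,4,0]]}}

```text
clock: 5.2
position: [0.4838, 0.1155, 0.2178]
ee_rot: [-2.99, -0.481, -0.546]
force: [2.3, -2.2, -1.6]
width: 0.006
gripper_force: 0.0
```

Call:
{"op": "drive_tool", "data": {"targets": [[-0.4,1.4,0,0,0,0.2,0],[-0.8,2.8,0,0,0,0.4,0],[-1.2,4,0,0,0,0.4,0],[-1.2,4,0,0,0,0.4,0]]}}

```text
clock: 5.6
position: [0.4902, 0.1168, 0.2345]
ee_rot: [-3.087, -0.484, -0.001]
force: [0.5, 0.8, -0.0]
width: 0.006
gripper_force: 0.0
```

Run:
```python
from cell import arm;from h import *
state(arm)
```

```text
clock 5.60 world [0.4902 0.1168 0.2345] box frame mm [-108.5   -7.5  234.5] tool z [ 0.    0.02 -1.  ] tool y [ 0.02 -1.   -0.02] F box [ 0.7  0.6 -0. ] j [ 0.43  0.4  -1.01  1.8   0.35  1.14 -1.94]
```

Run:
```python
from cell import arm;from h import *
o=arm.observe();R0=R.from_rotvec(o["ee_rot"]);B=R.from_euler('z',YAW)
for a,f in((35,25),(30,30),(35,-25),(25,25)):
    ca,sa=np.cos(np.radians(a)),np.sin(np.radians(a))
    T=B*R.from_matrix(np.c_[[ca,0,sa],[0,-1,0],[sa,0,-ca]])*R.from_euler('x',f,degrees=True)
    print(a,f,((T*R0.inv()).as_rotvec(degrees=True)/5).round(2),(B.inv()*T).as_matrix()[:,2].round(2))
```

```text
35 25 [ 6.48 -5.18  1.24] [ 0.52  0.42 -0.74]
30 30 [ 7.14 -3.89  1.3 ] [ 0.43  0.5  -0.75]
35 -25 [-2.77 -8.03 -1.82] [ 0.52 -0.42 -0.74]
25 25 [ 5.97 -3.27  0.82] [ 0.38  0.42 -0.82]
```

Call:
{"op": "drive_tool", "data": {"targets": [[1.3,-0.7,0.2,0,0,0,0],[2.6,-1.4,0.5,0,0,0,0],[3.9,-2.1,0.7,0,0,0,0],[5.2,-2.8,0.9,0,0,0,0],[6.5,-3.5,1.2,0,0,0,0]]}}

```text
clock: 6.1
position: [0.4855, 0.1166, 0.233]
ee_rot: [-2.536, -0.541, -0.495]
force: [-1.0, 1.1, -0.3]
width: 0.004
gripper_force: 0.0
```

Run:
```python
from cell import arm;from h import *
state(arm)
```

```text
clock 6.10 world [0.4855 0.1166 0.233 ] box frame mm [-113.    -6.3  233. ] tool z [ 0.38  0.44 -0.81] tool y [ 0.21 -0.9  -0.39] F box [-0.6  1.3 -0.3] j [ 1.07  0.42 -1.25  2.09 -0.26  0.6  -1.05]
```

Call:
{"op": "drive_tool", "data": {"targets": [[0,0,0,0.2,0.2,-0.5,0],[0,0,0,0.4,0.4,-1,0],[0,0,0,0.55,0.55,-1.5,0],[0,0,0,0.55,0.55,-2,0],[0,0,0,0.55,0.55,-2.4,0]]}}

```text
clock: 6.6
position: [0.5068, 0.1401, 0.1363]
ee_rot: [-2.537, -0.545, -0.49]
force: [-0.4, -0.6, 0.6]
width: 0.003
gripper_force: 0.0
```

Run:
```python
from cell import arm;from h import *
state(arm)
```

```text
clock 6.60 world [0.5068 0.1401 0.1363] box frame mm [-85.9  10.1 136.3] tool z [ 0.38  0.44 -0.81] tool y [ 0.21 -0.9  -0.39] F box [-0.6 -0.4  0.6] j [ 0.81  0.57 -1.05  2.16 -0.15  0.34 -1.1 ]
```

Call:
{"op": "drive_tool", "data": {"targets": [[0,0,0,0,0,-0.4,0],[0,0,0,0,0,-0.8,0],[0,0,0,0,0,-1.2,0],[0,0,0,0.1,0,-1.4,0],[0,0,0,0.2,0.05,-1.4,0]]}}

```text
clock: 7.1
position: [0.5152, 0.1422, 0.0814]
ee_rot: [-2.534, -0.543, -0.488]
force: [0.0, -0.8, 0.6]
width: 0.007
gripper_force: 0.0
```

Run:
```python
from cell import arm;from h import *
snap(arm,"p2");state(arm)
```

```text
clock 7.20 world [0.5167 0.143  0.0831] box frame mm [-75.6  10.   83.1] tool z [ 0.38  0.45 -0.81] tool y [ 0.22 -0.89 -0.39] F box [ 0.  -0.2 -0.7] j [ 0.72  0.67 -0.96  2.19 -0.1   0.22 -1.09]
```

View pics/p2.png

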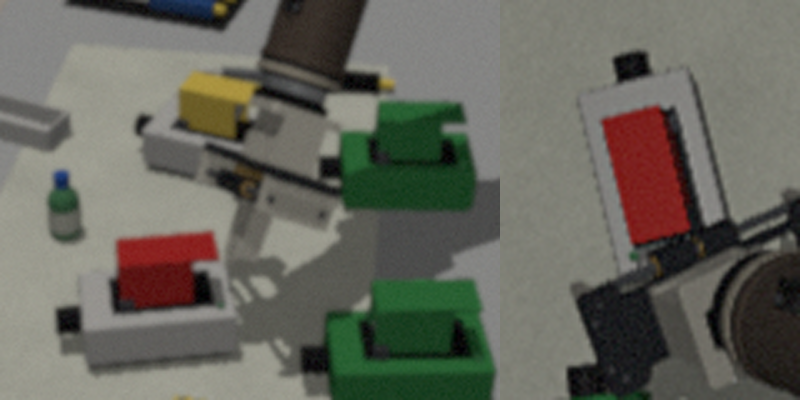

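Side view: the fingertip at (238,255) is just in front of the lip at (217,258) and below it. I'll slide under and lift gently.

Call:
{"op": "drive_tool", "data": {"targets": [[0,0,0,0.19,0.06,0,0],[0,0,0,0.36,0.11,0,0],[0,0,0,0.43,0.13,0.1,0],[0,0,0,0.53,0.16,0.25,0],[0,0,0,0.62,0.19,0.43,0]]}}

```text
clock: 7.7
position: [0.541, 0.1504, 0.1005]
ee_rot: [-2.532, -0.543, -0.49]
force: [-0.4, -0.6, -0.2]
width: 0.002
gripper_force: 0.1
```

Run:
```python
from cell import arm;from h import *
state(arm)
im=arm.get_image("side");c=big(redmask(im));print(cv2.approxPolyDP(cv2.convexHull(c),2,True)[:,0].tolist())
# predicted outer-front lip edge for a few angles
for th in(0,.1,.2,.3,.4):
    u,v=90,49;f=u*np.cos(th)-v*np.sin(th);h=u*np.sin(th)+v*np.cos(th)
    print(th,proj(im,boxpts(C,YAW,[[.03-f/1e3,.022,.06+h/1e3],[.03-f/1e3,-.022,.06+h/1e3]])).round(0).tolist())
```

```text
clock 7.70 world [0.541  0.1504 0.1005] box frame mm [-50.2  10.1 100.5] tool z [ 0.38  0.45 -0.81] tool y [ 0.21 -0.89 -0.39] F box [-0.6 -0.5 -0.2] j [ 0.69  0.65 -0.95  2.12 -0.11  0.28 -1.11]
[[269, 219], [271, 228], [260, 239], [239, 244], [235, 240], [235, 227]]
0 [[277.0, 232.0], [275.0, 221.0]]
0.1 [[275.0, 229.0], [272.0, 218.0]]
0.2 [[272.0, 226.0], [270.0, 215.0]]
0.3 [[269.0, 224.0], [267.0, 213.0]]
0.4 [[266.0, 222.0], [264.0, 211.0]]
```

Call:
{"op": "drive_tool", "data": {"targets": [[0,0,0,0.36,0.11,0.36,0],[0,0,0,0.56,0.17,0.51,0],[0,0,0,0.78,0.23,0.65,0],[0,0,0,1,0.29,0.76,0],[0,0,0,1.25,0.36,0.85,0]]}}

```text
clock: 8.25
position: [0.5911, 0.1647, 0.134]
ee_rot: [-2.532, -0.543, -0.49]
force: [0.0, 0.6, 0.5]
width: 0.009
gripper_force: 0.0
```

```bash
cat >> h.py <<'E'
def guard(arm):
    im=arm.get_image("side");c=big(redmask(im));print(cv2.approxPolyDP(cv2.convexHull(c),2,True)[:,0].tolist())
    for th in np.arange(0,1.7,.2):
        u,v=90,49;f=u*np.cos(th)-v*np.sin(th);h=u*np.sin(th)+v*np.cos(th)
        print(round(th,1),proj(im,boxpts(C,YAW,[[.03-f/1e3,.022,.06+h/1e3],[.03-f/1e3,-.022,.06+h/1e3]])).round(0).tolist())
E
python3 - <<'E'
from cell import arm;from h import *
state(arm);guard(arm)
E
```

```text
clock 8.25 world [0.5911 0.1647 0.134 ] box frame mm [  1.9   9.6 134. ] tool z [ 0.38  0.45 -0.81] tool y [ 0.21 -0.89 -0.39] F box [0.2 0.6 0.5] j [ 0.62  0.63 -0.92  1.99 -0.12  0.4  -1.15]
[[248, 210], [249, 218], [240, 236], [225, 243], [226, 231]]
0.0 [[277.0, 232.0], [275.0, 221.0]]
0.2 [[272.0, 226.0], [270.0, 215.0]]
0.4 [[266.0, 222.0], [264.0, 211.0]]
0.6 [[259.0, 219.0], [257.0, 208.0]]
0.8 [[251.0, 217.0], [249.0, 206.0]]
1.0 [[242.0, 216.0], [240.0, 206.0]]
1.2 [[233.0, 217.0], [232.0, 207.0]]
1.4 [[224.0, 220.0], [223.0, 209.0]]
1.6 [[217.0, 223.0], [216.0, 212.0]]
```

Call:
{"op": "drive_tool", "data": {"targets": [[0,0,0,0.25,0.07,0.06,0],[0,0,0,0.5,0.14,0.1,0],[0,0,0,0.75,0.21,0.12,0],[0,0,0,0.95,0.27,0.12,0],[0,0,0,1,0.28,0.12,0]]}}

```text
clock: 8.8
position: [0.6317, 0.1764, 0.1388]
ee_rot: [-2.531, -0.543, -0.491]
force: [-0.5, 0.8, 0.3]
width: 0.003
gripper_force: 0.0
```

Run:
```python
from cell import arm;from h import *
state(arm);guard(arm)
```

```text
clock 8.80 world [0.6317 0.1764 0.1388] box frame mm [ 44.1   9.1 138.8] tool z [ 0.38  0.45 -0.81] tool y [ 0.22 -0.89 -0.39] F box [-0.2  0.9  0.3] j [ 0.55  0.66 -0.87  1.89 -0.1   0.44 -1.18]
[[218, 222], [237, 226], [239, 236], [230, 238], [219, 234]]
0.0 [[277.0, 232.0], [275.0, 221.0]]
0.2 [[272.0, 226.0], [270.0, 215.0]]
0.4 [[266.0, 222.0], [264.0, 211.0]]
0.6 [[259.0, 219.0], [257.0, 208.0]]
0.8 [[251.0, 217.0], [249.0, 206.0]]
1.0 [[242.0, 216.0], [240.0, 206.0]]
1.2 [[233.0, 217.0], [232.0, 207.0]]
1.4 [[224.0, 220.0], [223.0, 209.0]]
1.6 [[217.0, 223.0], [216.0, 212.0]]
```

The guard has fallen back to its stop at about 1.6. Next I'll go round to the front of the toggle.

Call:
{"op": "drive_tool", "data": {"targets": [[0,0,0,-0.2,-0.06,0.6,0],[0,0,0,-0.8,-0.26,0.8,0],[0,0,0,-1.6,-0.56,0.6,0],[0,0,0,-2.4,-0.86,0.4,0],[0,0,0,-2.85,-1,0.2,0]]}}

```text
clock: 9.35
position: [0.5135, 0.1348, 0.1456]
ee_rot: [-2.533, -0.543, -0.487]
force: [0.4, 0.1, 0.4]
width: 0.004
gripper_force: 0.0
```

Call:
{"op": "drive_tool", "data": {"targets": [[0,0,0,0,0,-0.5,0],[0,0,0,0,0,-1.1,0],[0,0,0,0,0,-1.6,0],[0,0,0,0,0,-1.6,0]]}}

```text
clock: 9.75
position: [0.5149, 0.1356, 0.0806]
ee_rot: [-2.532, -0.542, -0.485]
force: [-0.8, -0.1, 0.2]
width: 0.006
gripper_force: 0.0
```

Run:
```python
from cell import arm;from h import *
snap(arm,"p3");state(arm)
```

```text
clock 9.85 world [0.5163 0.1362 0.083 ] box frame mm [-77.9   3.6  83. ] tool z [ 0.38  0.45 -0.81] tool y [ 0.21 -0.89 -0.39] F box [ 0.3 -0.1  0.9] j [ 0.73  0.67 -0.96  2.18 -0.13  0.24 -1.06]
```

View pics/p3.png

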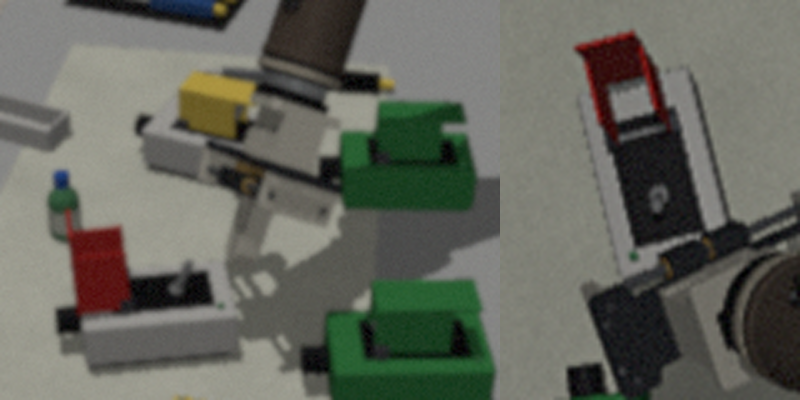

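The guard stands open at side (100,270), and the toggle at side (180,275) / top (658,197) leans to the robot side. Now I'll push it.

Call:
{"op": "drive_tool", "data": {"targets": [[0,0,0,0.4,0.12,0,0],[0,0,0,0.8,0.24,0,0],[0,0,0,1,0.3,0,0],[0,0,0,1.15,0.34,0,0],[0,0,0,1.25,0.37,0,0]]}}

```text
clock: 10.35
position: [0.567, 0.1507, 0.0832]
ee_rot: [-2.532, -0.543, -0.491]
force: [-0.2, -1.0, 1.4]
width: 0.006
gripper_force: 0.7
```

Call:
{"op": "drive_tool", "data": {"targets": [[0,0,0,0.05,0.02,0,0],[0,0,0,0.1,0.03,0,0]]}}

```text
clock: 10.55
position: [0.5703, 0.1518, 0.0826]
ee_rot: [-2.532, -0.543, -0.49]
force: [-0.3, 0.0, 0.3]
width: -0.002
gripper_force: 0.5
```

Run:
```python
from cell import arm;from h import *
snap(arm,"p4");state(arm);state(arm)
```

```text
clock 10.65 world [0.5705 0.1518 0.0826] box frame mm [-21.5   3.1  82.6] tool z [ 0.38  0.45 -0.81] tool y [ 0.21 -0.89 -0.39] F box [-0.5 -0.4 -0.1] j [ 0.63  0.7  -0.89  2.07 -0.12  0.28 -1.09]
clock 10.65 world [0.5705 0.1518 0.0826] box frame mm [-21.5   3.1  82.6] tool z [ 0.38  0.45 -0.81] tool y [ 0.21 -0.89 -0.39] F box [-0.5 -0.4 -0.1] j [ 0.63  0.7  -0.89  2.07 -0.12  0.28 -1.09]
```

View pics/p4.png

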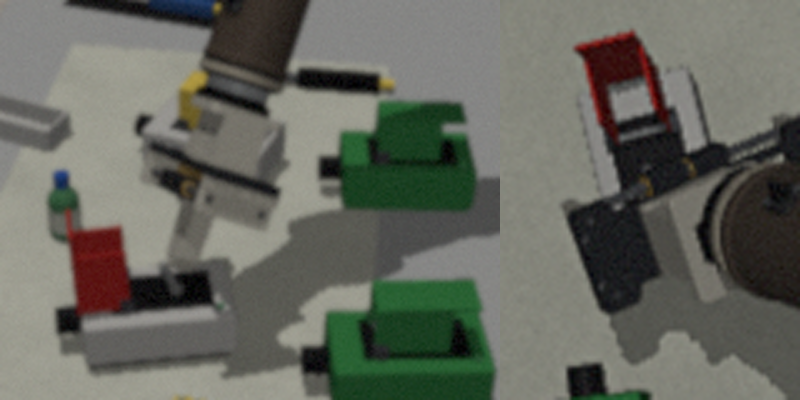

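The toggle at side (172,275) now leans to the far side. I'll feel for its stop in small steps.

Call:
{"op": "drive_tool", "data": {"targets": [[0,0,0,0.05,0.015,0,0],[0,0,0,0.05,0.015,0,0]]}}

```text
clock: 10.85
position: [0.5714, 0.1524, 0.0822]
ee_rot: [-2.532, -0.544, -0.487]
force: [-4.6, -3.3, 3.7]
width: 0.006
gripper_force: 3.2
```

Call:
{"op": "drive_tool", "data": {"targets": [[0,0,0,0.05,0.015,0,0],[0,0,0,0.05,0.015,0,0]]}}

```text
clock: 11.05
position: [0.572, 0.1528, 0.0817]
ee_rot: [-2.532, -0.544, -0.484]
force: [-9.8, -7.9, 7.9]
width: 0.004
gripper_force: 7.4
```

Call:
{"op": "drive_tool", "data": {"targets": [[0,0,0,0.05,0.015,0,0],[0,0,0,0.05,0.015,0,0]]}}

```text
clock: 11.25
position: [0.5725, 0.1532, 0.0814]
ee_rot: [-2.533, -0.545, -0.481]
force: [-17.7, -13.3, 16.6]
width: 0.007
gripper_force: 12.5
```

That is the stop. I'll back off, rise, and go over to the back of the guard while turning the tool upright.

Call:
{"op": "drive_tool", "data": {"targets": [[0,0,0,-0.4,-0.12,0,0],[0,0,0,-0.9,-0.27,0.2,0],[0,0,0,-0.9,-0.27,1.2,0],[0,0,0,-0.9,-0.27,2.2,0],[0,0,0,-0.9,-0.27,3.2,0]]}}

```text
clock: 11.75
position: [0.5401, 0.143, 0.212]
ee_rot: [-2.532, -0.543, -0.489]
force: [0.4, 0.2, 0.6]
width: 0.004
gripper_force: 0.0
```

Run:
```python
from cell import arm;from h import *
snap(arm,"p5");state(arm)
o=arm.observe();R0=R.from_rotvec(o["ee_rot"]);B=R.from_euler('z',YAW)
T=B*R.from_matrix(np.diag([1.,-1,-1]));print(((T*R0.inv()).as_rotvec(degrees=True)/5).round(2))
d=boxpts(C,YAW,[[.12,0,.27]])-o["position"];print((d/.04).round(2))
```

```text
clock 11.85 world [0.5431 0.1439 0.2157] box frame mm [-50.    3.3 215.7] tool z [ 0.38  0.45 -0.81] tool y [ 0.22 -0.89 -0.39] F box [ 0.8  0.2 -0.2] j [ 0.83  0.48 -1.08  2.01 -0.22  0.55 -1.11]
[-6.37  3.4  -1.49]
[[4.1  1.14 1.36]]
```

View pics/p5.png

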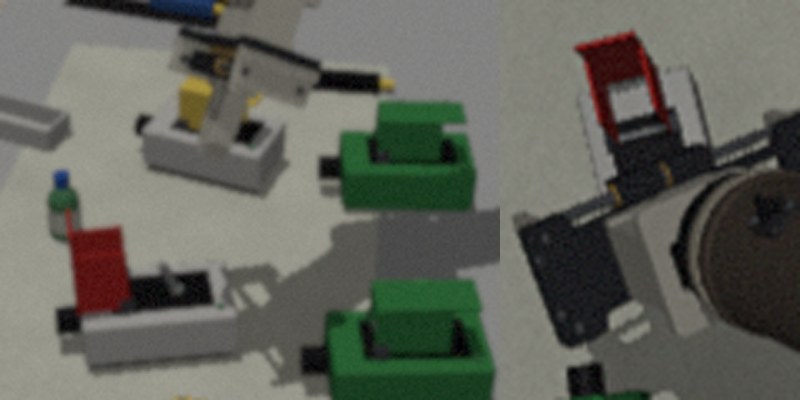

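The toggle leans to the far side at side (172,278), and the guard is still open. I'll move behind the guard now.

Call:
{"op": "drive_tool", "data": {"targets": [[-1.3,0.7,-0.3,0.4,0.1,0.8,0],[-2.6,1.4,-0.6,1.2,0.35,1.3,0],[-3.9,2.1,-0.9,2.1,0.6,1.4,0],[-5.2,2.8,-1.2,3,0.9,1.4,0],[-6.4,3.4,-1.5,3.9,1.15,1.4,0]]}}

```text
clock: 12.35
position: [0.6855, 0.1835, 0.2677]
ee_rot: [-3.022, -0.469, -0.075]
force: [1.5, -2.2, 1.0]
width: 0.007
gripper_force: 0.0
```

Run:
```python
from cell import arm;from h import *
state(arm)
o=arm.observe();d=boxpts(C,YAW,[[.12,0,.125]])-o["position"];print((d/.04).round(2))
```

```text
clock 12.35 world [0.6855 0.1835 0.2677] box frame mm [ 97.8   0.6 267.7] tool z [ 0.06  0.08 -1.  ] tool y [ 0.02 -1.   -0.07] F box [ 0.8 -2.5  1. ] j [ 0.04  0.59 -0.59  1.3   0.26  1.27 -1.79]
[[ 0.54  0.14 -3.57]]
```

Call:
{"op": "drive_tool", "data": {"targets": [[0,0,0,0.3,0.08,0,0],[0,0,0,0.3,0.08,0,0]]}}

```text
clock: 12.55
position: [0.6963, 0.1923, 0.2641]
ee_rot: [-3.012, -0.482, -0.071]
force: [-0.6, -0.6, -0.5]
width: 0.008
gripper_force: 0.0
```

Run:
```python
from cell import arm;from h import *
state(arm)
o=arm.observe();d=boxpts(C,YAW,[[.12,0,.125]])-o["position"];print((d/.04).round(2))
```

```text
clock 12.55 world [0.6963 0.1923 0.2641] box frame mm [110.6   6.  264.1] tool z [ 0.06  0.08 -0.99] tool y [ 0.03 -1.   -0.08] F box [-0.7 -0.4 -0.5] j [ 0.03  0.61 -0.59  1.27  0.26  1.28 -1.78]
[[ 0.27 -0.08 -3.48]]
```

Call:
{"op": "drive_tool", "data": {"targets": [[0,0,0,0.25,-0.05,-0.4,0],[0,0,0,0.25,-0.05,-1.2,0],[0,0,0,0.25,-0.05,-2.1,0],[0,0,0,0.25,-0.05,-2.9,0],[0,0,0,0.25,-0.05,-3.4,0]]}}

```text
clock: 13.05
position: [0.704, 0.182, 0.1262]
ee_rot: [-3.016, -0.47, -0.068]
force: [-0.7, 0.1, 0.7]
width: 0.005
gripper_force: 0.0
```

Run:
```python
from cell import arm;from h import *
state(arm)
```

```text
clock 13.05 world [0.704  0.182  0.1262] box frame mm [115.1  -6.1 126.2] tool z [ 0.06  0.08 -1.  ] tool y [ 0.02 -1.   -0.08] F box [-0.6  0.3  0.7] j [ 0.04  0.72 -0.55  1.42  0.33  1.03 -1.81]
```

Call:
{"op": "drive_tool", "data": {"targets": [[0,0,0,-0.35,-0.1,0,0],[0,0,0,-0.65,-0.19,0,0],[0,0,0,-0.9,-0.27,0,0],[0,0,0,-1.15,-0.34,0.05,0],[0,0,0,-1.4,-0.42,0.1,0]]}}

```text
clock: 13.55
position: [0.6491, 0.168, 0.1344]
ee_rot: [-3.015, -0.473, -0.074]
force: [0.5, -1.7, 0.2]
width: 0.003
gripper_force: 0.2
```

Run:
```python
from cell import arm;from h import *
state(arm);guard(arm)
```

```text
clock 13.55 world [0.6491 0.168  0.1344] box frame mm [ 58.4  -3.9 134.4] tool z [ 0.06  0.08 -0.99] tool y [ 0.02 -1.   -0.08] F box [-0.  -1.7  0.2] j [ 0.08  0.63 -0.58  1.58  0.31  0.97 -1.82]
[[251, 233], [236, 251], [225, 248], [234, 229]]
0.0 [[277.0, 232.0], [275.0, 221.0]]
0.2 [[272.0, 226.0], [270.0, 215.0]]
0.4 [[266.0, 222.0], [264.0, 211.0]]
0.6 [[259.0, 219.0], [257.0, 208.0]]
0.8 [[251.0, 217.0], [249.0, 206.0]]
1.0 [[242.0, 216.0], [240.0, 206.0]]
1.2 [[233.0, 217.0], [232.0, 207.0]]
1.4 [[224.0, 220.0], [223.0, 209.0]]
1.6 [[217.0, 223.0], [216.0, 212.0]]
```

Call:
{"op": "drive_tool", "data": {"targets": [[0,0,0,-0.2,-0.06,0.1,0],[0,0,0,-0.4,-0.12,0.2,0],[0,0,0,-0.6,-0.18,0.25,0],[0,0,0,-0.8,-0.24,0.25,0],[0,0,0,-0.8,-0.24,0.25,0]]}}

```text
clock: 14.1
position: [0.6166, 0.1594, 0.1443]
ee_rot: [-3.014, -0.475, -0.073]
force: [-1.1, -0.0, 0.7]
width: 0.005
gripper_force: 0.0
```

Run:
```python
from cell import arm;from h import *
state(arm);snap(arm,"p6")
```

```text
clock 14.10 world [0.6166 0.1594 0.1443] box frame mm [ 24.8  -2.9 144.3] tool z [ 0.06  0.08 -0.99] tool y [ 0.03 -1.   -0.08] F box [-1.1  0.3  0.7] j [ 0.11  0.57 -0.6   1.66  0.29  0.94 -1.82]
```

View pics/p6.png

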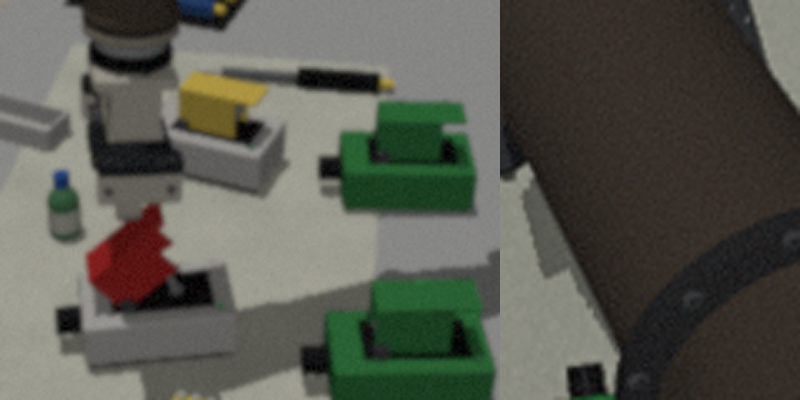

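The guard is mid-swing at about 0.9 (lip at side (155,208)), resting on the finger. I'll keep pushing.

Call:
{"op": "drive_tool", "data": {"targets": [[0,0,0,-0.2,-0.06,0.1,0],[0,0,0,-0.4,-0.12,0.1,0],[0,0,0,-0.6,-0.18,0.1,0],[0,0,0,-0.8,-0.24,0.1,0],[0,0,0,-0.8,-0.24,0.2,0]]}}

```text
clock: 14.7
position: [0.5841, 0.1494, 0.1519]
ee_rot: [-3.015, -0.475, -0.071]
force: [-0.1, 0.0, -0.0]
width: 0.004
gripper_force: 0.0
```

Run:
```python
from cell import arm;from h import *
state(arm);guard(arm)
```

```text
clock 14.70 world [0.5841 0.1494 0.1519] box frame mm [ -9.2  -3.1 151.9] tool z [ 0.06  0.08 -0.99] tool y [ 0.02 -1.   -0.08] F box [-0.1  0.  -0. ] j [ 0.14  0.52 -0.62  1.73  0.27  0.92 -1.82]
[[238, 227], [248, 226], [256, 242], [254, 246], [250, 247], [238, 238]]
0.0 [[277.0, 232.0], [275.0, 221.0]]
0.2 [[272.0, 226.0], [270.0, 215.0]]
0.4 [[266.0, 222.0], [264.0, 211.0]]
0.6 [[259.0, 219.0], [257.0, 208.0]]
0.8 [[251.0, 217.0], [249.0, 206.0]]
1.0 [[242.0, 216.0], [240.0, 206.0]]
1.2 [[233.0, 217.0], [232.0, 207.0]]
1.4 [[224.0, 220.0], [223.0, 209.0]]
1.6 [[217.0, 223.0], [216.0, 212.0]]
```

Call:
{"op": "drive_tool", "data": {"targets": [[0,0,0,0,0,0.8,0],[0,0,0,0,0,1.8,0],[0,0,0,0,-0.5,2.8,0],[0,0,0,-0.4,-1.5,3.6,0],[0,0,0,-0.8,-2.5,4,0]]}}

```text
clock: 15.25
position: [0.5546, 0.0509, 0.3153]
ee_rot: [-3.012, -0.479, -0.08]
force: [0.5, -1.3, -0.7]
width: 0.003
gripper_force: 0.0
```

Call:
{"op": "drive_tool", "data": {"targets": [[0,0,0,-0.3,-1,0,0],[0,0,0,-0.6,-2,0,0],[0,0,0,-0.9,-3,0,0],[0,0,0,-1.2,-4,0,0],[0,0,0,-1.2,-4,0,0]]}}

```text
clock: 15.75
position: [0.5045, -0.1169, 0.3121]
ee_rot: [-3.019, -0.461, -0.073]
force: [0.7, 0.4, -0.1]
width: 0.003
gripper_force: 0.0
```

Run:
```python
from cell import arm;from h import *
state(arm);snap(arm,"p7");guard(arm)
```

```text
clock 15.75 world [ 0.5045 -0.1169  0.3121] box frame mm [-161.6 -235.5  312.1] tool z [ 0.06  0.08 -1.  ] tool y [ 0.02 -1.   -0.08] F box [ 0.8  0.2 -0.1] j [ 0.68  0.25 -0.6   1.67  0.05  1.24 -1.19]
[[274, 225], [273, 233], [238, 237], [238, 227]]
0.0 [[277.0, 232.0], [275.0, 221.0]]
0.2 [[272.0, 226.0], [270.0, 215.0]]
0.4 [[266.0, 222.0], [264.0, 211.0]]
0.6 [[259.0, 219.0], [257.0, 208.0]]
0.8 [[251.0, 217.0], [249.0, 206.0]]
1.0 [[242.0, 216.0], [240.0, 206.0]]
1.2 [[233.0, 217.0], [232.0, 207.0]]
1.4 [[224.0, 220.0], [223.0, 209.0]]
1.6 [[217.0, 223.0], [216.0, 212.0]]
```

View pics/p7.png

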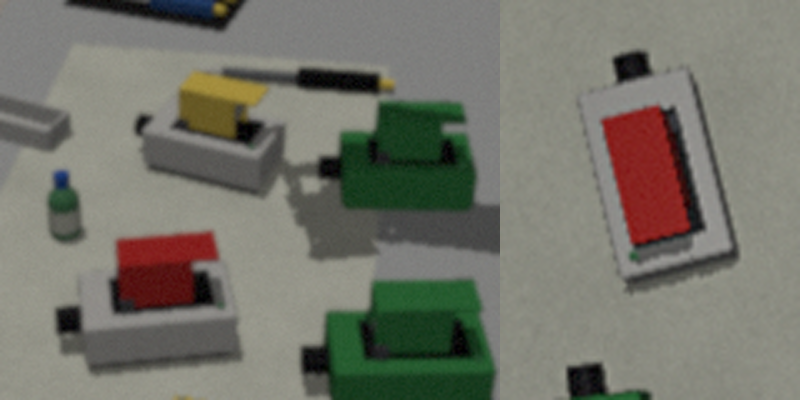

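The red guard is shut again (side (167,255), top (647,175)), everything else is unmoved, and the robot is clear. I'll hand the job in.

```bash
python3 -c "
from cell import arm
print(arm.sign_off())"
```

```text
the job is handed in; nothing more can be done
None
```

The job is handed in: I folded the red guard back, pushed the toggle to its far stop, and the last picture shows the guard shut again, the neighbouring items in view unmoved and the arm clear. The push went on past the stop to about 28 N at the wrist, firmer than needed but well under the 120 N limit.

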